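# Lock off the specimen bench's fume extraction

## Task

Lock off the fume extraction on the specimen bench: throw the black-knobbed lever on the grey duct housing, left loose between two notches, round to the notch marked by the yellow stud, so that it sits in the notch there. Then take the yellow lock-out tag out of its rack and hang it by its hole on the steel peg of the housing, and leave it hanging. Do not tip over the two specimen jars.

Things in the scene. Friction and masses are not known exactly. Their poses are not given: they have to be found in the camera images.
- housing: Grey painted sheet-metal duct housing fixed on the bench, 240 (x) by 410 (y) by 70 mm high; origin at the centre of its underside, x away from the robot, y to the left, z up. On top: the lever with its ridged steel quadrant in the right-hand (-y) part, and the tag peg on a 14 mm thick steel post in the left-hand (+y) part
- lever_pivot (a point): The lever's upright turning axis, at the level of the housing's top; housing frame (45, -75, 70) mm. A sprung ball under the lever's nose holds it between two steel ridges at each notch; crests 0.074 rad to either side. Let go within 0.05 rad of a notch it settles in the notch, between notches it stays where it is; leaving or entering takes about 5 N at the knob
- lever (a joint): Lever angle about its upright axis, rad, counter-clockwise. Four sprung notches at 0, 0.6, 1.2 and 1.8, stops just beyond the end ones. At 0 it points 51.6 degrees to the left (+y) of the housing's -x, at 0.9 along -x, at 1.8 to the right (-y). It starts loose between the two middle notches, at 0.78 to 1.02
- lever_knob (a point): Centre of the top of the lever's upright round black knob, 24 mm in diameter and 45 mm tall, 90 mm from the pivot axis; its top is 73 mm above the housing's top. The lever's flat steel bar (18 mm wide) lies under it, from 21 to 29 mm above the housing's top
- lever_point (a point): The point on the lever's line 146 mm from its pivot axis, just in front of its narrow nose, 4 mm above the housing's top: over the middle of a stud when the lever sits in that stud's notch
- mark_yellow: Yellow round stud, 22 mm in diameter, 4 mm high, fixed on the housing's top 146 mm from the pivot axis at one of the four notches: it marks the notch wanted. Origin at the centre of its underside. The other notches have a blue, a white and a green stud
- peg_root (a point): Where the axis of the steel peg meets its upright post, 115 mm above the housing's top. The post ends here: nothing stands higher
- peg_tip (a point): Free end of the peg's axis (centre of its round end). The peg is 8 mm thick and 65 mm long, runs from the root towards the housing's -x (towards the robot) and rises 15 degrees towards this tip. Axes as the housing's
- tag_rack: Grey plastic rack fixed on the bench, 50 by 90 mm, 40 mm high, with one slot along its y, 8 mm wide and 64 mm long, floor 10 mm above the bench and 30 mm deep, in which the tag stands. Origin at the centre of its underside
- tag: Yellow plastic lock-out tag, loose, about 45 g: a flat plate 6 mm thick (its x), 60 mm wide (its y) and 112 mm high (its z), with a black bar near its foot; both faces are alike. It stands upright in the rack with its x along the rack's x. Origin at the centre of its lower edge
- tag_eye (a point): Centre of the tag's round hole, 22 mm in diameter, through its thickness; 70 mm above its lower edge, 42 mm below its top edge
- tag_top (a point): Middle of the tag's top edge
- jar_red: Specimen jar, red cap, 68 mm across, 115 mm high, loose, on the bench; origin at the centre of its underside
- jar_green: Specimen jar, green cap, 68 mm across, 105 mm high, loose, on the bench; origin at the centre of its underside
Things that resemble listed ones, but are neither listed nor needed, are in the scene too. Of the things shaped like the tag, the yellow one is meant.

How it is judged:
By the outcome, as a careful person would: the job done as asked, in the order asked, and still so for the second after the job is handed in, with the robot touching nothing.
It also fails if it takes over 64 s, if anything falls off the work surface, if the arm or the gripper's body presses on something with over 40 N, if the wrist force passes 120 N, or if a joint passes its speed limit or range.

## Robot

A 6-joint arm with a two-finger parallel gripper is mounted at the origin on the work surface. World frame = base frame: x ahead of the robot, y to its left, z up, the work surface at z = 0. Lengths are in m, angles in rad, forces in N, time in s.
With the tool pointing down it reaches from about 0.375 to 0.9 m from the base axis. Payload 3.1 kg.
Tool frame: the origin (TCP) lies at the very end of the fingers, on their centre line; the grasp point (between the pads) lies 19 mm behind it; z points along the fingers, y is the line along which they close (so a half turn about z gives the same grasp; the last joint's range is limited). The gripper opens to 85 mm and grips with 20 to 120 N. Pads are 22 mm wide; open, the fingers measure 114 mm over their backs; the gripper's body (76 mm by 85 mm) begins 54 mm behind the grasp point. The pads swing forward as they close: fully open they stand 13 mm farther back than shut.
Start: joints at [-1.321, 0.527, 1.433, -0, 1.181, -0.178], TCP at [0.259, -0.569, 0.201] pointing down, gripper open.
Joint ranges: [-3.08, 3.08], [-0.75, 2.2], [0.22, 2.44], [-1.43, 4.57], [0, 2.65], [-2.85, 2.85]. Speed limits (rad/s): [2.79, 2.79, 3.14, 3.14, 3.14, 3.14].

## Interface

Orientations are given as a unit quaternion [x, y, z, w].
In Python, from station import manip, vision gives the robot as it stands.
- The arm moves only by the tool drive_tool, never from a script. Its argument "deltas" is a list that holds one entry, the list of rows, each a list of 4 numbers: the shift along the tool's x, y, z in mm, then the turn about the tool's z in rad. A call has 1 to 5 rows; each row is the pose to reach, as a shift and turn from the pose commanded when the call began, along the tool's axes at that moment; what a row does not reach only later rows make up. A row lasts 1/12 s, in which the tool goes at most 41.7 mm and 7.16 degrees, less where a joint would pass 70% of its speed; a pose out of reach is approached as far as the arm can. A call with a gripper value outside its range is refused whole. "jaw" is the finger opening in mm, from 0 to 85.4, set as the call begins (left out, the last holds). The fingers move at their own pace and stop on an object; "force" is the grip in N (left out, the last holds). Time passes only in rows, so rows that repeat a pose let the fingers close. It gives the time, the measured TCP pose, the force, the opening and the grip force at its end, in the units of the state.
- manip.sense(): the state, without advancing time (a new reading comes with each control period).
- vision.snapshot(name): name is "scene" or "top" or "wrist"; returns the picture (420x560x3 uint8, red, green, blue); there is no depth.
- vision.camera_model(name): a dict with "camera_matrix" (3x3 intrinsics, pixels), "rvec" (rotation vector, rad) and "tvec" (3), from world to camera coordinates, as OpenCV has them. Camera axes: x right, y down, z forward; pixel columns grow to the right and rows downward; lengths in m; the calibration is good to about 2 mm. A picture is of the moment at which its call begins: read the wrist's pose just before it. camera_model takes no time and is no camera call; for the wrist camera it gives the pose at the moment of the call.
- manip.sign_off(): hands the job in; it is judged then, once.
The state is a dict: "t": time; "q": joint angles; "qd": joint speeds; "tau": joint torques, N m; "tcp_pos": TCP position; "tool_rot": TCP orientation; "force": force on the tool from outside, world axes, zero at the start; "ft_torque": the same for the moment, N m; "finger_gap": opening from 0.0 (shut) to 1.0 (fully open); "gripper_force": force on a finger pad.
Only numpy, scipy, OpenCV 4.12 (cv2) and the standard library are available. Lean on these libraries where they do the work, as an engineer would, in place of code of your own. Each camera call takes 0.05 s, during which the arm holds its last target. There are 200 camera calls.

## Working session

There is one attempt and no reset: what is moved stays moved. The work goes in short steps, Python scripts to look and compute and a tool call to move; the robot and the scene stay as the last step left them, time stands still between calls to the robot, and variables do not carry over. Pictures are saved under pics/ and viewed, at most 10 in all, crops included, and the job is handed in when it is done.

Besides the shell and the picture viewer there is one more tool, called by a JSON object that holds its "name" and its "arguments". drive_tool: Moves the arm, as the interface text tells. Its arguments: {"type":"object","properties":{"deltas":{"type":"array"},"jaw":{"type":"number"},"force":{"type":"number"}},"required":["deltas"]}

```bash
mkdir -p pics; ls
python3 - <<'E'
from station import manip, vision
import cv2
print(manip.sense())
for n in ("scene","top"):
    im=vision.snapshot(n); cv2.imwrite(f"pics/{n}0.png",im[:,:,::-1]); 
    m=vision.camera_model(n); print(n,m)
E
```

```text
pics
{'t': 0.0, 'q': array([-1.32152105e+00,  5.28463841e-01,  1.43392362e+00,  3.46594133e-05,
        1.18136880e+00, -1.78479656e-01]), 'qd': array([-0.00210931,  0.0004918 , -0.00109398,  0.00069778,  0.00012568,
        0.00234429]), 'tau': array([-7.57846283e-04, -4.42355275e+01, -1.78021842e+01, -3.17891836e-04,
        8.49585427e-03, -8.38104029e-06]), 'tcp_pos': array([ 0.2591203 , -0.56789549,  0.19982832]), 'tool_rot': array([ 9.77216096e-01,  2.12244036e-01, -2.22705897e-05, -1.08169624e-03]), 'force': array([ 0.44454175,  0.3563416 , -0.09627249]), 'ft_torque': array([ 0.02866495,  0.0232389 , -0.01693717]), 'gripper_force': 0.0, 'finger_gap': 1.0008460084112156}
scene {'camera_matrix': array([[399.46986683,   0.        , 284.86404121],
       [  0.        , 399.46986683, 210.440966  ],
       [  0.        ,   0.        ,   1.        ]]), 'rvec': array([ 1.759129  ,  1.94125703, -0.65402453]), 'tvec': array([ 0.08182963, -0.37946547,  1.48598694])}
top {'camera_matrix': array([[513.45301641,   0.        , 281.9550081 ],
       [  0.        , 513.45301641, 211.16310651],
       [  0.        ,   0.        ,   1.        ]]), 'rvec': array([ 2.20469331, -1.98265416,  0.23326555]), 'tvec': array([-0.0823818 ,  0.60295382,  1.04900061])}
```

View pics/top0.png

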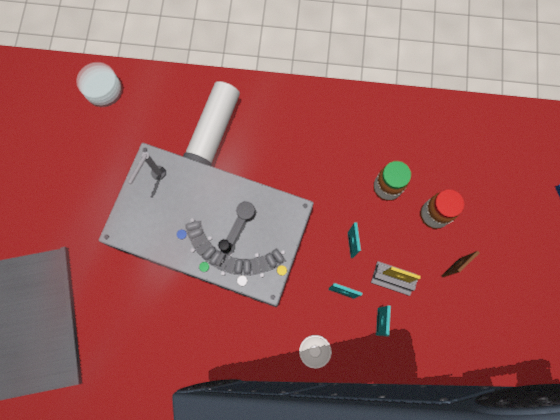

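View pics/scene0.png

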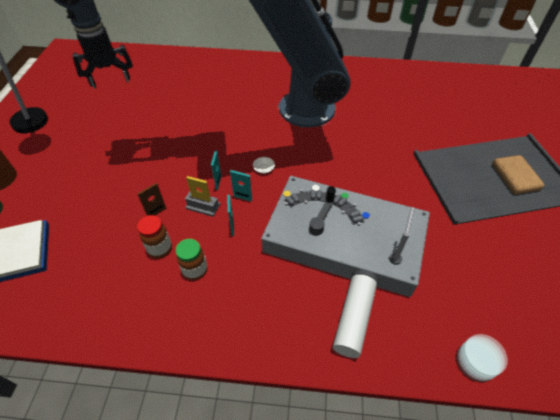

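Top view, yellow-like candidates: the tag in the rack at (403,274) is the yellow one. The plates at (354,240), (347,290) and (384,320) are teal, and the one at (460,264) is dark orange/brown. The yellow stud is at (282,270), at the right-hand end notch (1.8). Next I'll check enlarged crops.

Run:
```python
import cv2
a=cv2.imread("pics/top0.png"); s=cv2.imread("pics/scene0.png")
def crop(im,x0,y0,w,h,f): return cv2.resize(im[y0:y0+h,x0:x0+w],None,fx=f,fy=f,interpolation=cv2.INTER_CUBIC)
cv2.imwrite("pics/c1.png",crop(a,95,140,225,165,3.5))
c=cv2.vconcat([crop(a,320,150,160,110+40,4)[:, :], ])
cv2.imwrite("pics/c2.png",c)
```

```text
(no output)
```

View pics/c1.png

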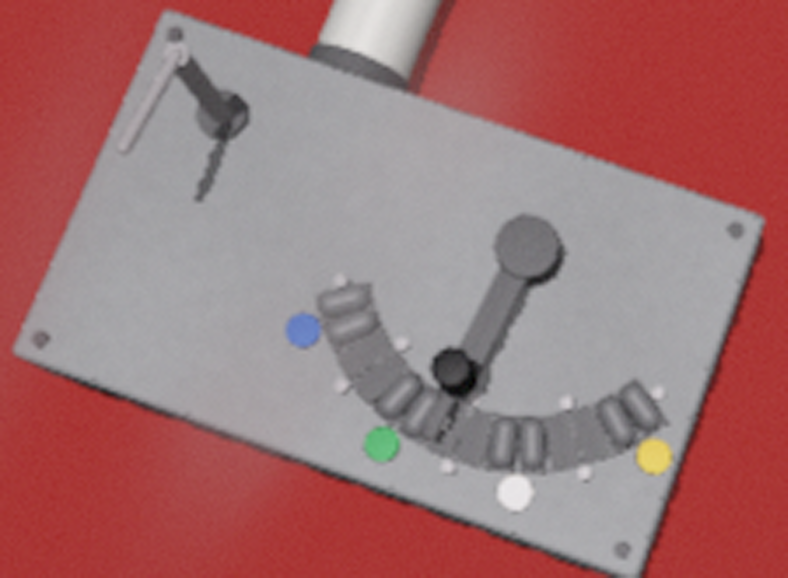

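View pics/c2.png

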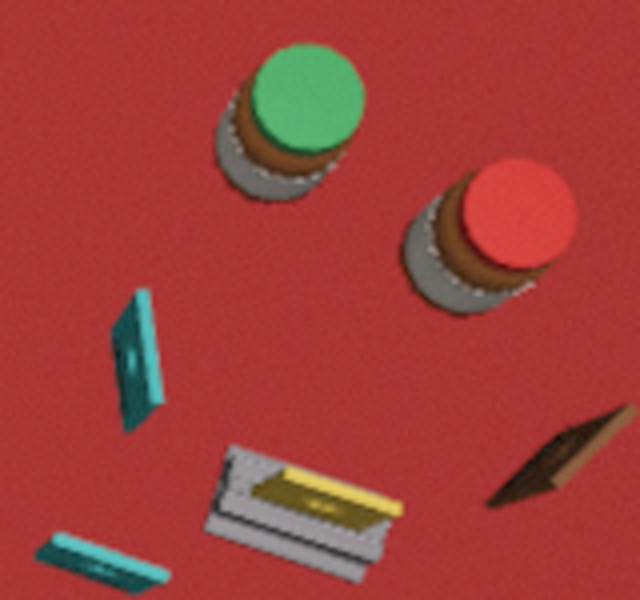

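Crop 1 (×3.5, offset 95,140): corners at (167,11), (763,217), (640,578), (14,352). Pivot (528,247), knob (455,369), yellow stud (654,456), peg root (177,50), tip (123,150).
Crop 2 (×4, offset 320,150): the yellow tag stands in the grey rack, its top edge running from (286,475) to (402,508). It has two jars behind it and teal and brown decoys around it.

```bash
cat > h.py <<'E'
import numpy as np, cv2
from scipy.optimize import least_squares
from scipy.spatial.transform import Rotation as R
from station import manip, vision
def proj(n,P,m=None):
    m=m or vision.camera_model(n)
    return cv2.projectPoints(np.array(P,float).reshape(-1,3),m["rvec"],m["tvec"],m["camera_matrix"],None)[0][:,0]
def unproj(n,px,z,m=None):
    m=m or vision.camera_model(n); A=cv2.Rodrigues(m["rvec"])[0]
    c=-A.T@m["tvec"].ravel(); d=A.T@np.linalg.solve(m["camera_matrix"],[*px,1]); return c+d*(z-c[2])/d[2]
def T(p,P):
    P=np.array(P,float); c,s=np.cos(p[2]),np.sin(p[2])
    return np.c_[p[0]+c*P[:,0]-s*P[:,1],p[1]+s*P[:,0]+c*P[:,1],P[:,2]]
PIV=np.array([.045,-.075])
def lev(a,r=.09,z=.143):   # housing frame: angle 0 is 51.6deg left of -x, ccw; 0.9 along -x
    th=np.pi+(a-.9); return [PIV[0]+r*np.cos(th),PIV[1]+r*np.sin(th),z]
def delta(pos,yaw=None):
    """mm shift in present tool axes to world pos, and turn for tool y (closing line) to lie along yaw (mod pi)"""
    s=manip.sense(); r=R.from_quat(s["tool_rot"]); d=r.inv().apply(np.array(pos)-s["tcp_pos"])*1e3
    t=0
    if yaw is not None:
        y=r.inv().apply([np.cos(yaw),np.sin(yaw),0]); t=np.arctan2(-y[0],y[1]); t=(t+np.pi/2)%np.pi-np.pi/2
    return np.round(d,1),round(float(t),3)
E
python3 - <<'E'
from h import *
u=lambda l,f,o:[((x+.5)/f-.5+o[0],(y+.5)/f-.5+o[1]) for x,y in l]
px=np.array(u([(167,11),(763,217),(640,578),(14,352),(303,330),(381,444),(515,492),(654,456),(177,50),(123,150),(455,369)],3.5,(95,140)))
tip=.065*np.cos(np.radians(15)),.065*np.sin(np.radians(15))
st=[lev(a,.146,.074) for a in(0,.6,1.2,1.8)]
H=[[.12,.205,.07],[.12,-.205,.07],[-.12,-.205,.07],[-.12,.205,.07],*st]
# order of studs by pixels: blue,green,white,yellow = 0,.6,1.2,1.8
f=least_squares(lambda p:(proj("top",T(p,H))-px[:8]).ravel(),[.6,.2,0]); p=f.x
print("housing",p,np.round(f.fun.reshape(-1,2),1).tolist())
# peg root px/py unknown
g=least_squares(lambda q:(proj("top",T(p,[[q[0],q[1],.185],[q[0]-tip[0],q[1],.185+tip[1]]]))-px[8:10]).ravel(),[.09,.15]);print("peg",g.x,g.fun)
l=least_squares(lambda a:(proj("top",T(p,[lev(a[0])]))-px[10]).ravel(),[.9]);print("lever",l.x,l.fun)
e=u([(286,475),(402,508)],4,(320,150)); a,b=[unproj("top",x,.122) for x in e]
print("tag",(a+b)/2,np.linalg.norm(a-b),np.arctan2(*(a-b)[1::-1]),"rad of its y")
rc=np.array(u([(232,446),(388,500),(362,582),(207,528)],4,(320,150)));
for x in rc: print("rack",unproj("top",x,.04))
for nm,P in (("knob",T(p,[lev(l.x[0])])),("root",T(p,[[*g.x,.185]])),("tip",T(p,[[g.x[0]-tip[0],g.x[1],.185+tip[1]]])),("eye",[[*((a+b)/2)[:2],.08]])): print(nm,P,proj("scene",P))
E
```

```text
housing [ 0.56971688  0.14179828 -0.23753757] [[-1.0, -1.4], [1.4, -0.5], [-0.5, 1.2], [-1.5, 0.5], [0.3, -0.0], [0.5, -0.1], [0.4, -0.0], [0.4, -0.1]]
peg [0.06537066 0.14101388] [-0.23059403  1.29015888  0.22354274 -1.23594696]
lever [0.81534753] [ 0.14211941 -0.31140468]
tag [ 0.49614686 -0.28092304  0.122     ] 0.06006836550912114 1.3959225690729262 rad of its y
rack [ 0.52570869 -0.23771376  0.04      ]
rack [ 0.50521795 -0.32409785  0.04      ]
rack [ 0.45954659 -0.3121598   0.04      ]
rack [ 0.47965179 -0.22703406  0.04      ]
knob [[0.51043606 0.08681332 0.143     ]] [[330.26474536 188.79882461]]
root [[0.66643394 0.26347017 0.185     ]] [[406.98961957 233.96617918]]
tip [[0.60541174 0.27824415 0.20182324]] [[412.77052261 209.17751512]]
eye [[np.float64(0.4961468576618334), np.float64(-0.2809230440690772), 0.08]] [[198.76769273 189.4834707 ]]
```

Run:
```python
from h import *
print(delta([.510,.087,.21],1.248), delta([.30,-.40,.21]))
```

```text
(array([ 500. , -491.9,   -9. ]), 0.751) (array([ 106.8, -135.9,   -9.8]), 0.0)
```

{"name": "drive_tool", "arguments": {"deltas": [[[500,-492,-9,0.75],[500,-492,-9,0.75],[500,-492,-9,0.75],[500,-492,-9,0.75],[500,-492,-9,0.75]]], "jaw": 60}}

```text
t: 0.52
tcp_pos: [0.3336, -0.3726, 0.2031]
tool_rot: [0.995, -0.101, -0.0, -0.001]
force: [0.3, 0.1, -0.6]
finger_gap: 0.704
gripper_force: 0.0
```

Run:
```python
from h import *
print(delta([.510,.087,.21],1.248))
```

```text
(array([  80.8, -485.7,   -6.5]), 0.121)
```

{"name": "drive_tool", "arguments": {"deltas": [[[80,-486,-6,0.12],[80,-486,-6,0.12],[80,-486,-6,0.12],[80,-486,-6,0.12],[80,-486,-6,0.12]]]}}

```text
t: 0.93
tcp_pos: [0.4062, -0.1786, 0.2059]
tool_rot: [0.988, -0.157, -0.0, -0.0]
force: [1.3, -0.3, 0.3]
finger_gap: 0.7
gripper_force: 0.0
```

Run:
```python
from h import *
print(delta([.510,.087,.21],1.248))
```

```text
(array([  16.3, -284.7,   -4. ]), 0.008)
```

{"name": "drive_tool", "arguments": {"deltas": [[[16,-275,-4,0],[16,-275,-4,0],[16,-275,-4,0],[16,-275,-4,0],[16,-275,-4,0]]]}}

```text
t: 1.35
tcp_pos: [0.4821, 0.0154, 0.2089]
tool_rot: [0.988, -0.157, -0.0, 0.0]
force: [0.2, -0.9, -0.0]
finger_gap: 0.703
gripper_force: 0.0
```

{"name": "drive_tool", "arguments": {"deltas": [[[0,-65,0,0],[0,-65,0,0],[0,-65,0,0],[0,-65,0,0]]]}}

```text
t: 1.68
tcp_pos: [0.5018, 0.0762, 0.2086]
tool_rot: [0.988, -0.155, -0.001, 0.0]
force: [-0.6, -1.0, -0.6]
finger_gap: 0.702
gripper_force: 0.0
```

Run:
```python
from h import *
p=[.5697,.1418,-.2375]
print(manip.sense()["tcp_pos"])
im=vision.snapshot("wrist");cv2.imwrite("pics/w1.png",im[:,:,::-1])
K=T(p,[lev(.815),lev(1.8,.146,.074),lev(.6,.146,.074)])
print(K,proj("wrist",K),delta([*K[0][:2],.21],1.248))
```

```text
[0.50176428 0.07618878 0.20858303]
[[ 0.51043115  0.08684248  0.143     ]
 [ 0.48067658 -0.03148513  0.074     ]
 [ 0.47037856  0.13306856  0.074     ]] [[263.6119414  211.12946133]
 [391.58178437 185.05216426]
 [236.8989509  243.32618962]] (array([  4.9, -13.9,  -1.4]), 0.01)
```

View pics/w1.png

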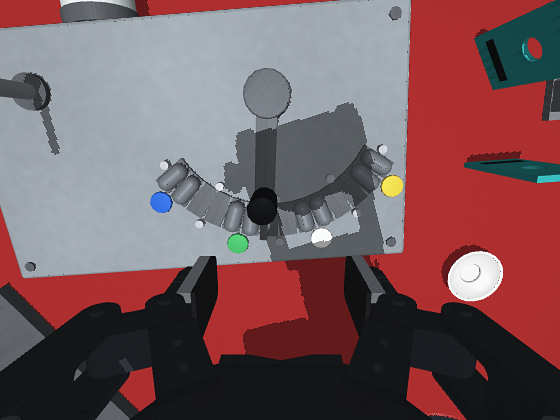

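The wrist view confirms the fit: yellow stud seen at (392,186) against a predicted (391.6,185), green at (237,243) against (236.9,243.3). The knob is at (263,205). Centre over it, go down and grip.

{"name": "drive_tool", "arguments": {"deltas": [[[5,-14,0,0.01],[5,-14,35,0.01],[5,-14,70,0.01],[5,-14,99,0.01],[5,-14,99,0.01]]]}}

```text
t: 2.15
tcp_pos: [0.5063, 0.0852, 0.1053]
tool_rot: [0.987, -0.163, -0.006, 0.001]
force: [-1.0, -1.2, -0.9]
finger_gap: 0.7
gripper_force: 0.0
```

{"name": "drive_tool", "arguments": {"deltas": [[[0,0,0,0],[0,0,0,0],[0,0,0,0],[0,0,0,0],[0,0,0,0]]], "jaw": 10, "force": 40}}

```text
t: 2.57
tcp_pos: [0.5134, 0.0865, 0.1128]
tool_rot: [0.987, -0.162, 0.003, -0.0]
force: [0.4, 0.3, 5.1]
finger_gap: 0.117
gripper_force: 2.3
```

Run:
```python
from h import *
p=[.5697,.1418,-.2375]
s=manip.sense();print(s["tcp_pos"],s["finger_gap"]*85.4,s["gripper_force"],s["force"])
c,sn=np.cos(p[2]),np.sin(p[2]); h=np.array([[c,sn],[-sn,c]])@(s["tcp_pos"][:2]-p[:2])-PIV
print("angle",np.arctan2(h[1],h[0])%(2*np.pi)-np.pi+.9,"r",np.hypot(*h))
for a in np.linspace(.9,1.83,11):
    P=T(p,[lev(a,.09,s["tcp_pos"][2])])[0]; print(round(a,2),*delta(P,np.pi/2+p[2]+a-.9))
```

```text
[0.5134064  0.08650563 0.11280978] 10.01076060718348 2.342870431893971 [0.37952053 0.28377693 5.13338887]
angle 0.8078395269719937 r 0.08707361246439686
0.9 [-2.6  8.3 -0. ] -0.087
0.99 [-1.5 16.6 -0. ] -0.18
1.09 [ 0.4 24.7 -0. ] -0.273
1.18 [ 3.  32.7 -0. ] -0.366
1.27 [ 6.4 40.3 -0. ] -0.459
1.36 [10.5 47.6 -0. ] -0.552
1.46 [15.2 54.6  0. ] -0.645
1.55 [20.5 61.   0. ] -0.738
1.64 [26.4 66.9  0.1] -0.831
1.74 [32.9 72.3  0.1] -0.924
1.83 [39.8 77.   0.1] -1.017
```

Run:
```python
from h import *
im=vision.snapshot("wrist");s=vision.snapshot("top")
c=cv2.resize(s[180:300,160:320],(560,420),interpolation=cv2.INTER_CUBIC)
cv2.imwrite("pics/w2.png",cv2.resize(cv2.hconcat([im,c])[:,:,::-1],(800,300),interpolation=cv2.INTER_AREA))
```

```text
(no output)
```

View pics/w2.png

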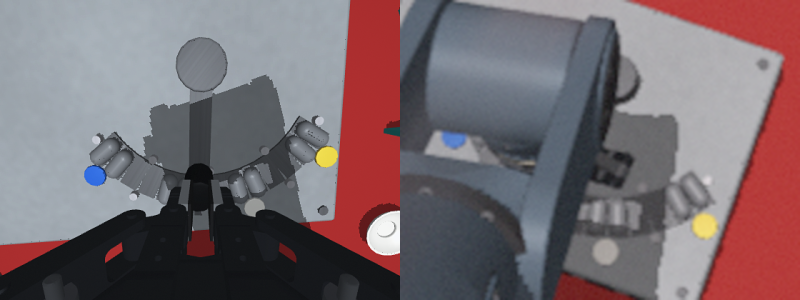

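Run:
```python
from h import *
p=[.5697,.1418,-.2375]
im=vision.snapshot("wrist"); t=manip.sense()["tcp_pos"]
K=T(p,[lev(.815),lev(.815,.09,.099),lev(1.8,.146,.074),lev(0,.146,.074)])
print(t,proj("wrist",[*K,t,t+[0,0,.02]]).round(0).tolist())
print([unproj("wrist",(279,234),z) for z in (.143,.1)])
cv2.imwrite("pics/w3.png",cv2.resize(im[180:360,180:380],(800,720))[:600,:,::-1])
```

```text
[0.51343721 0.08660735 0.11278849] [[284.0, 276.0], [283.0, 244.0], [459.0, 219.0], [133.0, 246.0], [282.0, 248.0], [282.0, 262.0]]
[array([0.53160662, 0.08213782, 0.143     ]), array([0.5180987 , 0.08697233, 0.1       ])]
```

View pics/w3.png

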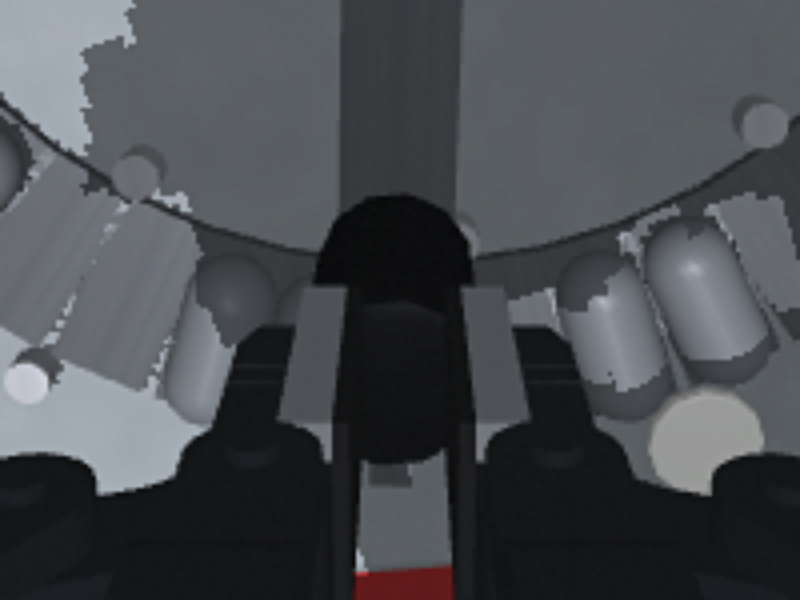

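Run:
```python
from h import *
s=manip.sense(); r=R.from_quat(s["tool_rot"])
for y in (5,12):
  P=[s["tcp_pos"]+r.apply(np.array([x,sy*y,-z])/1e3) for z in (0,19,30) for x in (11,-11) for sy in(-1,1)]
  print(y,((proj("wrist",P)-180)*4).round(0).tolist())
m=vision.camera_model("wrist");A=cv2.Rodrigues(m["rvec"])[0];print(r.inv().apply(-A.T@m["tvec"].ravel()-s["tcp_pos"]), r.inv().apply(A[2]))
print(s["finger_gap"],s["gripper_force"])
```

```text
5 [[373.0, 200.0], [443.0, 200.0], [374.0, 342.0], [442.0, 342.0], [370.0, 246.0], [448.0, 246.0], [371.0, 402.0], [446.0, 402.0], [368.0, 277.0], [451.0, 277.0], [369.0, 443.0], [449.0, 443.0]]
12 [[324.0, 200.0], [492.0, 200.0], [327.0, 342.0], [489.0, 342.0], [316.0, 246.0], [502.0, 246.0], [319.0, 402.0], [499.0, 402.0], [310.0, 277.0], [509.0, 277.0], [313.0, 443.0], [505.0, 443.0]]
[ 0.06755493 -0.00089193 -0.17336377] [-2.63498914e-01  5.91570068e-05  9.64659691e-01]
0.11729833120739779 3.215839574695565
```

The fingers read 10 mm open with the knob apparently beneath them, plus 5 N upward. They look to have closed on top of the knob. Open, go lower and close again.

{"name": "drive_tool", "arguments": {"deltas": [[[0,0,0,0],[0,0,0,0],[0,0,0,0],[0,0,0,0]]], "jaw": 60}}

```text
t: 3.05
tcp_pos: [0.5112, 0.0868, 0.1105]
tool_rot: [0.987, -0.162, 0.0, 0.0]
force: [-0.1, 0.3, -0.4]
finger_gap: 0.68
gripper_force: 0.0
```

{"name": "drive_tool", "arguments": {"deltas": [[[0,0,5,0],[0,0,11,0],[0,0,17,0],[0,0,17,0],[0,0,17,0]]]}}

```text
t: 3.47
tcp_pos: [0.5105, 0.0869, 0.0921]
tool_rot: [0.987, -0.162, -0.001, 0.0]
force: [-0.1, 0.2, 0.8]
finger_gap: 0.701
gripper_force: 0.0
```

{"name": "drive_tool", "arguments": {"deltas": [[[0,0,0,0],[0,0,0,0],[0,0,0,0],[0,0,0,0],[0,0,0,0]]], "jaw": 12, "force": 40}}

```text
t: 3.88
tcp_pos: [0.5112, 0.0868, 0.0933]
tool_rot: [0.987, -0.162, 0.0, 0.0]
force: [-1.2, -0.1, 1.4]
finger_gap: 0.266
gripper_force: 39.1
```

Now it grips the knob: 22.7 mm opening, 39 N. The real fingertips evidently sit about 30 mm short of the reported TCP. Plan the arc.

Run:
```python
from h import *
p=[.5697,.1418,-.2375]
s=manip.sense()
c,sn=np.cos(p[2]),np.sin(p[2]); h=np.array([[c,sn],[-sn,c]])@(s["tcp_pos"][:2]-p[:2])-PIV
print("angle",np.arctan2(h[1],h[0])%(2*np.pi)-np.pi+.9,"r",np.hypot(*h))
for a in (.9,1.0,1.1,1.2,1.3):
    P=T(p,[lev(a,.09,s["tcp_pos"][2])])[0]; print(round(a,2),*delta(P,np.pi/2+p[2]+a-.9))
```

```text
angle 0.812351568508202 r 0.08925309392097548
0.9 [-0.4  7.9  0. ] -0.087
1.0 [ 0.8 16.8  0. ] -0.187
1.1 [ 2.9 25.5  0. ] -0.287
1.2 [ 5.9 34.   0. ] -0.387
1.3 [ 9.7 42.2  0. ] -0.487
```

{"name": "drive_tool", "arguments": {"deltas": [[[0,8,0,-0.09],[1,17,0,-0.19],[3,25.5,0,-0.29],[6,34,0,-0.39],[9.5,42,0,-0.49]]]}}

```text
t: 4.3
tcp_pos: [0.5078, 0.044, 0.0934]
tool_rot: [0.996, 0.085, 0.001, -0.0]
force: [2.0, 0.7, -0.1]
finger_gap: 0.262
gripper_force: 39.4
```

```bash
cat > arc.py <<'E'
from h import *
import sys
p=[.5697,.1418,-.2375]
s=manip.sense()
c,sn=np.cos(p[2]),np.sin(p[2]); h=np.array([[c,sn],[-sn,c]])@(s["tcp_pos"][:2]-p[:2])-PIV
print("angle",np.arctan2(h[1],h[0])%(2*np.pi)-np.pi+.9,"r",np.hypot(*h))
for a in map(float,sys.argv[1:]):
    P=T(p,[lev(a,.09,s["tcp_pos"][2])])[0]; print(round(a,2),*delta(P,np.pi/2+p[2]+a-.9))
E
python3 arc.py 1.3 1.4 1.5 1.6 1.7 1.8
```

```text
angle 1.2988226521551094 r 0.08911969194643149
1.3 [-0.9  0.1 -0. ] 0.007
1.4 [-0.5  9.1 -0. ] -0.093
1.5 [ 0.8 18.  -0. ] -0.193
1.6 [ 2.9 26.7  0. ] -0.293
1.7 [ 6.  35.2  0. ] -0.393
1.8 [ 9.8 43.3  0. ] -0.493
```

{"name": "drive_tool", "arguments": {"deltas": [[[0,9,0,-0.1],[1,18,0,-0.2],[3,26.5,0,-0.3],[6,35,0,-0.4],[10,43.3,0,-0.5]]]}}

```text
t: 4.72
tcp_pos: [0.5258, 0.0036, 0.0934]
tool_rot: [0.945, 0.328, 0.002, -0.0]
force: [2.5, 8.8, 1.3]
finger_gap: 0.265
gripper_force: 39.9
```

{"name": "drive_tool", "arguments": {"deltas": [[[0,0,0,0],[0,0,0,0]]]}}

```text
t: 4.88
tcp_pos: [0.5255, 0.004, 0.0934]
tool_rot: [0.946, 0.326, 0.002, -0.0]
force: [3.4, 3.8, 0.4]
finger_gap: 0.262
gripper_force: 39.8
```

```bash
python3 arc.py 1.8; python3 -c "
from h import *; print(manip.sense()['force'])"
```

```text
angle 1.7951908028497203 r 0.08883299969770266
1.8 [-1.2  0.4 -0. ] 0.001
[3.44208684 3.78081404 0.40609954]
```

{"name": "drive_tool", "arguments": {"deltas": [[[0,0,0,0],[0,0,0,0],[0,0,0,0],[0,0,0,0]]], "jaw": 60}}

```text
t: 5.22
tcp_pos: [0.5236, 0.0029, 0.093]
tool_rot: [0.945, 0.327, -0.0, 0.0]
force: [-0.6, -0.2, -0.5]
finger_gap: 0.698
gripper_force: 0.0
```

{"name": "drive_tool", "arguments": {"deltas": [[[0,0,-40,0],[0,0,-80,0],[0,0,-110,0],[0,0,-110,0],[0,0,-110,0]]]}}

```text
t: 5.63
tcp_pos: [0.5251, 0.0026, 0.205]
tool_rot: [0.945, 0.326, 0.002, 0.001]
force: [0.9, 0.2, 0.2]
finger_gap: 0.701
gripper_force: 0.0
```

Run:
```python
from h import *
p=[.5697,.1418,-.2375]
im=vision.snapshot("wrist");cv2.imwrite("pics/w4.png",im[:,:,::-1]); np.save("w4m.npy",proj("wrist",T(p,[lev(1.8),lev(1.8,.146,.074),lev(1.8,0,.09)])))
print(np.load("w4m.npy"))
# tag y yaw ~1.337; closing line along its x: -0.234
print(manip.sense()["tcp_pos"],delta([.496,-.281,.235],-.235))
```

```text
[[280.97536304 218.28994478]
 [280.69788261 252.58518172]
 [281.18496055  99.22347607]]
[0.52362608 0.00290876 0.20338553] (array([-197. ,  206.3,  -31.5]), -0.671)
```

{"name": "drive_tool", "arguments": {"deltas": [[[-38,40,-10,-0.12],[-76,80,-20,-0.24],[-115,120,-31,-0.36],[-145,152,-31,-0.48],[-171,178,-31,-0.6]]]}}

```text
t: 6.1
tcp_pos: [0.5043, -0.1853, 0.2287]
tool_rot: [0.814, 0.58, -0.001, -0.002]
force: [1.0, 0.3, 0.4]
finger_gap: 0.705
gripper_force: 0.0
```

Run:
```python
from h import *
print(delta([.496,-.281,.235],-.235))
```

```text
(array([-93.1,  23.4,  -6.4]), -0.098)
```

{"name": "drive_tool", "arguments": {"deltas": [[[-40,12,-4,-0.07],[-70,16,-4,-0.07],[-75,18,-4,-0.07],[-75,18,-4,-0.07],[-75,18,-4,-0.07]]]}}

```text
t: 6.52
tcp_pos: [0.4965, -0.26, 0.2324]
tool_rot: [0.796, 0.606, -0.0, -0.002]
force: [-1.1, -0.1, 0.6]
finger_gap: 0.701
gripper_force: 0.0
```

Run:
```python
from h import *
print(manip.sense()["tcp_pos"],delta([.496,-.281,.235],-.235))
im=vision.snapshot("wrist")[:,:,::-1]; cv2.imwrite("pics/w5.png",im)
m=vision.camera_model("wrist");np.save("m5.npy",m,allow_pickle=True)
ty=np.array([np.cos(1.337),np.sin(1.337)]); c=np.array([.4961,-.2809])
P=[[*c,.122],[*(c+.03*ty),.122],[*(c-.03*ty),.122],[*c,.08]]
print(proj("wrist",P).round(0).tolist())
a=cv2.imread("pics/w4.png")[60:300,180:380]
b=im[100:340,150:410]
cv2.imwrite("pics/cmp.png",cv2.hconcat([cv2.resize(a,(300,360)),cv2.resize(im,(480,360))]))
```

```text
[ 0.49654974 -0.25995115  0.23237012] (array([-20.4,   5.1,  -2.7]), -0.035)
[[285.0, 226.0], [284.0, 194.0], [286.0, 256.0], [285.0, 214.0]]
```

View pics/cmp.png

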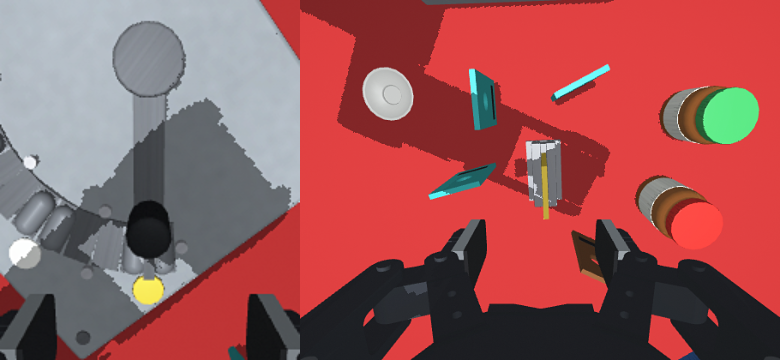

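Left: the lever nose points at the yellow stud, between its ridges. Right: the yellow tag is at about (286,220) full-frame, standing in the rack. Measure it by colour.

Run:
```python
from h import *
im=cv2.imread("pics/w5.png"); m=np.load("m5.npy",allow_pickle=True).item()
hsv=cv2.cvtColor(im,cv2.COLOR_BGR2HSV)
k=cv2.inRange(hsv,(20,90,60),(35,255,255)); k[:150]=0;k[270:]=0;k[:,:250]=0;k[:,320:]=0
ys,xs=np.nonzero(k)
for y in range(ys.min(),ys.max()+1,6):
    r=xs[ys==y]; print(y,r.min(),r.max(),hsv[y,r,2].tolist())
```

```text
178 284 286 [111, 112, 113]
184 281 286 [105, 124, 123, 123, 123, 124]
190 281 287 [87, 125, 123, 123, 123, 123, 122]
196 281 287 [136, 199, 195, 194, 194, 196, 201]
202 282 288 [200, 195, 194, 194, 196, 200, 122]
208 282 288 [163, 197, 195, 194, 195, 198, 156]
214 282 288 [121, 200, 195, 194, 194, 196, 202]
220 283 288 [197, 194, 193, 192, 195, 201]
226 283 289 [199, 194, 192, 192, 193, 198, 129]
232 283 289 [152, 196, 193, 193, 194, 197, 154]
238 283 289 [132, 198, 193, 193, 193, 194, 201]
244 284 289 [189, 190, 191, 193, 192, 190]
250 284 289 [189, 191, 191, 191, 191, 189]
```

Run:
```python
from h import *
im=cv2.imread("pics/w5.png"); m=np.load("m5.npy",allow_pickle=True).item()
hsv=cv2.cvtColor(im,cv2.COLOR_BGR2HSV)
k=cv2.inRange(hsv,(20,90,60),(35,255,255)); k[:150]=0;k[270:]=0;k[:,:250]=0;k[:,320:]=0
ys,xs=np.nonzero(k);print(ys.max())
for y in (186,188,190,191,192,193,194): print(y,hsv[y,284,2],end=" ")
R0=np.arange(198,250); cx=[xs[ys==y].mean() for y in R0]; f=np.polyfit(R0,cx,1)
y0,y1=193,ys.max()
a,b=[unproj("wrist",(np.polyval(f,y),y),.122,m) for y in(y0,y1)]
d=a-b; c=(a+b)/2; yaw=np.arctan2(d[1],d[0]); print(c,np.linalg.norm(d),yaw)
print(delta([c[0],c[1],.13],yaw+np.pi/2))
```

```text
255
186 123 188 123 190 123 191 123 192 121 193 120 194 180 [ 0.49670947 -0.27987758  0.122     ] 0.06039939362063046 1.3437278021064083
(array([-20.1,   5.7, 102.7]), -0.041)
```

{"name": "drive_tool", "arguments": {"deltas": [[[-20,5.7,10,-0.04],[-20,5.7,45,-0.04],[-20,5.7,85,-0.04],[-20,5.7,120,-0.04],[-20,5.7,120,-0.04]]], "jaw": 45}}

```text
t: 6.98
tcp_pos: [0.4934, -0.2759, 0.1075]
tool_rot: [0.782, 0.623, -0.001, -0.008]
force: [0.0, 0.2, -0.6]
finger_gap: 0.527
gripper_force: 0.0
```

{"name": "drive_tool", "arguments": {"deltas": [[[0,0,18,0],[0,0,38,0],[0,0,38,0],[0,0,38,0]]]}}

```text
t: 7.32
tcp_pos: [0.4981, -0.2806, 0.0769]
tool_rot: [0.783, 0.622, -0.0, -0.0]
force: [0.1, 0.2, 0.5]
finger_gap: 0.527
gripper_force: 0.0
```

Run:
```python
from h import *
print(delta([.4967,-.2799,.074],1.3437+np.pi/2))
```

```text
(array([ 0.4, -1.6,  2.9]), 0.0)
```

{"name": "drive_tool", "arguments": {"deltas": [[[0,-1.5,3,0],[0,-1.5,3,0],[0,-1.5,3,0]]]}}

```text
t: 7.57
tcp_pos: [0.497, -0.2818, 0.0746]
tool_rot: [0.783, 0.622, 0.0, 0.001]
force: [0.4, -0.5, -0.5]
finger_gap: 0.524
gripper_force: 0.0
```

{"name": "drive_tool", "arguments": {"deltas": [[[0,0,0,0],[0,0,0,0],[0,0,0,0],[0,0,0,0],[0,0,0,0]]], "jaw": 0, "force": 40}}

```text
t: 7.98
tcp_pos: [0.4964, -0.2818, 0.0737]
tool_rot: [0.783, 0.622, -0.0, 0.0]
force: [-0.3, -0.1, 4.0]
finger_gap: 0.057
gripper_force: 41.9
```

{"name": "drive_tool", "arguments": {"deltas": [[[0,0,-20,0],[0,0,-55,0],[0,0,-95,0],[0,0,-130,0],[0,0,-165,0]]]}}

```text
t: 8.4
tcp_pos: [0.4962, -0.2813, 0.2396]
tool_rot: [0.783, 0.622, 0.0, -0.0]
force: [0.1, -0.2, -0.8]
finger_gap: 0.055
gripper_force: 41.2
```

{"name": "drive_tool", "arguments": {"deltas": [[[0,0,-25,0],[0,0,-25,0],[0,0,-25,0]]]}}

```text
t: 8.65
tcp_pos: [0.497, -0.282, 0.2646]
tool_rot: [0.783, 0.622, 0.0, 0.002]
force: [0.7, 0.4, 0.1]
finger_gap: 0.06
gripper_force: 41.2
```

Run:
```python
from h import *
im=vision.snapshot("wrist")[:,:,::-1]; cv2.imwrite("pics/w6.png",im)
s=vision.snapshot("scene")[:,:,::-1]
t=manip.sense()["tcp_pos"]; c=proj("scene",[t])[0]; print(t,c)
x,y=(c-[60,70]).astype(int); print(x,y)
cv2.imwrite("pics/cmp2.png",cv2.hconcat([cv2.resize(im,(400,300))[:, :], cv2.resize(s[y:y+100,x:x+130],(390,300),interpolation=cv2.INTER_CUBIC)]))
```

```text
[ 0.49543601 -0.28076315  0.26165424] [186.89878614 141.63927896]
126 71
```

View pics/cmp2.png

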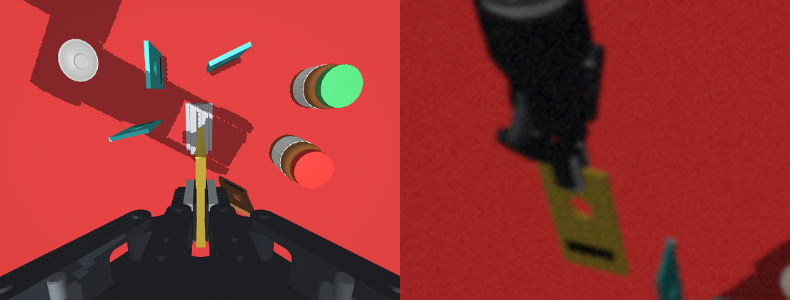

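The tag is held squarely. In the scene view the hole at about (186,140) is free below the fingertips. Next, measure the grip offset from the wrist image.

Run:
```python
from h import *
s=manip.sense(); r=R.from_quat(s["tool_rot"]); m=vision.camera_model("wrist")
im=cv2.imread("pics/w6.png"); hsv=cv2.cvtColor(im,cv2.COLOR_BGR2HSV)
k=cv2.inRange(hsv,(20,90,60),(35,255,255)); k[:,:255]=0;k[:,310:]=0
ys,xs=np.nonzero(k);print(ys.min(),ys.max())
for y in list(range(210,232,3))+[335,340,345]: 
    q=xs[ys==y]; print(y,q.min() if len(q) else 0,q.max() if len(q) else 0,hsv[y,q[len(q)//2],2] if len(q) else 0,end=" | ")
for dz in (.044,.048,.052):
  P=[s["tcp_pos"]+r.apply([x,0,-dz]) for x in (.03,-.03)]
  print(dz,proj("wrist",P).round(1).tolist())
e=r.inv().apply(np.array([.4967,-.2799,.080])-[.4964,-.2818,.0737])*1e3; print("eye in tool mm (grip)",e)
p=np.array([.5697,.1418,-.2375]); t=T(p,[[-.06,.141,.2018]])[0]
print("hover",t,delta([*t[:2],.2316],-.2375))
```

```text
178 345
210 274 287 130 | 213 274 287 131 | 216 274 287 131 | 219 274 287 121 | 222 274 287 197 | 225 274 287 196 | 228 274 287 196 | 231 274 287 196 | 335 274 287 191 | 340 275 286 190 | 345 275 286 187 | 0.044 [[278.0, 219.0], [278.2, 341.2]]
0.048 [[277.9, 221.7], [278.2, 346.8]]
0.052 [[277.8, 224.6], [278.1, 352.8]]
eye in tool mm (grip) [ 1.92810264 -0.15619321 -6.29666768]
hover [0.54455782 0.29295843 0.2018    ] (array([569.9, -82.2,  31.1]), 0.009)
```

{"name": "drive_tool", "arguments": {"deltas": [[[570,-82,31,0],[570,-82,31,0],[570,-82,31,0],[570,-82,31,0],[570,-82,31,0]]]}}

```text
t: 9.17
tcp_pos: [0.5126, -0.0721, 0.2495]
tool_rot: [0.783, 0.621, -0.001, -0.002]
force: [1.5, 0.4, -0.6]
finger_gap: 0.054
gripper_force: 41.2
```

{"name": "drive_tool", "arguments": {"deltas": [[[370,-53,20,0],[370,-53,20,0],[370,-53,20,0],[370,-53,20,0],[370,-53,20,0]]]}}

```text
t: 9.58
tcp_pos: [0.5305, 0.1349, 0.2383]
tool_rot: [0.783, 0.622, -0.002, -0.001]
force: [1.0, -0.4, -0.4]
finger_gap: 0.063
gripper_force: 41.2
```

Run:
```python
from h import *
print(delta([.5446,.293,.2316],-.2375))
```

```text
(array([157.2, -22.1,   6.6]), 0.009)
```

{"name": "drive_tool", "arguments": {"deltas": [[[41,-6,2,0.01],[80,-11,4,0.01],[120,-17,6,0.01],[140,-20,6,0.01],[150,-22,6,0.01]]]}}

```text
t: 10.0
tcp_pos: [0.5431, 0.2869, 0.2318]
tool_rot: [0.785, 0.619, -0.002, -0.001]
force: [0.7, -1.2, -0.5]
finger_gap: 0.057
gripper_force: 41.2
```

{"name": "drive_tool", "arguments": {"deltas": [[[0,0,0,0],[0,0,0,0],[0,0,0,0]]]}}

```text
t: 10.25
tcp_pos: [0.5443, 0.2823, 0.234]
tool_rot: [0.787, 0.617, -0.001, -0.0]
force: [-0.2, -0.9, -0.3]
finger_gap: 0.055
gripper_force: 41.2
```

Run:
```python
from h import *
print(manip.sense()["tcp_pos"],delta([.5446,.293,.2316],-.2375))
im=vision.snapshot("wrist")[:,:,::-1]; cv2.imwrite("pics/w7.png",im); np.save("m7.npy",vision.camera_model("wrist"),allow_pickle=True); 
p=np.array([.5697,.1418,-.2375]); print(proj("wrist",T(p,[[.0654,.141,.185],[.0026,.141,.2018],[.0654,.141,.07]])).round(0).tolist())
cv2.imwrite("pics/w7b.png",cv2.resize(im[130:370,240:560],(800,600),interpolation=cv2.INTER_CUBIC))
```

```text
[0.544347   0.28225867 0.23402548] (array([10.5, -2.3,  2.4]), -0.003)
[[450.0, 209.0], [369.0, 215.0], [395.0, 182.0]]
```

View pics/w7b.png

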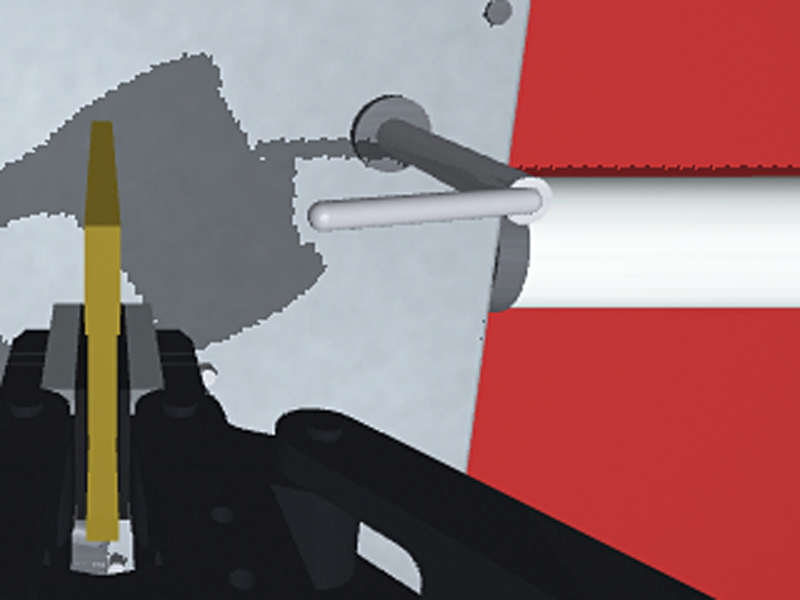

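The wrist crop (×2.5, offset 240,130) shows the peg tip at about (315,216), which is full-frame (366,216), and the root at (531,200), which is (452,210). Predicted were (369,215) and (450,209), agreeing to about 1–2 mm. Compute the threading path.

```bash
cat > thread.py <<'E'
from h import *
p=np.array([.5697,.1418,-.2375]); s=manip.sense(); r=R.from_quat(s["tool_rot"])
off=r.apply([.0009,0,-.006])
print(s["tcp_pos"],s["force"],s["finger_gap"]*85.4, "eye local",(np.array([[np.cos(p[2]),np.sin(p[2])],[-np.sin(p[2]),np.cos(p[2])]])@((s["tcp_pos"]+off)[:2]-p[:2])).round(4),(s["tcp_pos"]+off)[2].round(4))
for d,dz in ((-30,0),(-15,0),(0,0),(10,0),(20,0),(30,0),(43,0),(43,-4)):
    z=.2018-max(d,-8)*1e-3*np.tan(np.radians(15))+dz*1e-3
    e=T(p,[[.0016+d*1e-3,.1404,z]])[0]; print(d,dz,*delta(e-off,-.2375))
E
python3 thread.py
```

```text
[0.54461241 0.2821426  0.23438696] [-0.15481891  0.70685175 -0.4403052 ] 4.962386762762305 eye local [-0.0574  0.1314] 0.2404
-30 0 [ 9.1 29.  36.4] -0.003
-15 0 [ 9.2 44.  36.4] -0.003
0 0 [ 9.2 59.  38.5] -0.003
10 0 [ 9.3 69.  41.2] -0.003
20 0 [ 9.3 79.  43.9] -0.003
30 0 [ 9.3 89.  46.5] -0.003
43 0 [  9.4 102.   50. ] -0.003
43 -4 [  9.4 102.   54. ] -0.003
```

{"name": "drive_tool", "arguments": {"deltas": [[[9,5,18,0],[9,15,36.5,0],[9,29,36.5,0],[9,29,36.5,0],[9,29,36.5,0]]]}}

```text
t: 10.72
tcp_pos: [0.5757, 0.2843, 0.1984]
tool_rot: [0.787, 0.617, -0.0, -0.0]
force: [0.1, -0.2, -0.8]
finger_gap: 0.053
gripper_force: 41.2
```

```bash
python3 thread.py
```

```text
[0.57569071 0.28434871 0.19842134] [ 0.12948886 -0.20025291 -0.76050469] 4.54406975967772 eye local [-0.0277  0.1409] 0.2044
-30 0 [-0.5 -0.7  0.5] -0.004
-15 0 [-0.4 14.3  0.5] -0.004
0 0 [-0.3 29.3  2.6] -0.004
10 0 [-0.3 39.3  5.3] -0.004
20 0 [-0.3 49.3  8. ] -0.004
30 0 [-0.2 59.3 10.7] -0.004
43 0 [-0.2 72.3 14.1] -0.004
43 -4 [-0.2 72.3 18.1] -0.004
```

{"name": "drive_tool", "arguments": {"deltas": [[[0,10,0.5,0],[0,20,1,0],[0,29,2.6,0],[0,37,4.8,0],[0,42,6,0]]]}}

```text
t: 11.13
tcp_pos: [0.6173, 0.2755, 0.1923]
tool_rot: [0.786, 0.618, 0.0, 0.0]
force: [-0.0, 0.4, -0.2]
finger_gap: 0.062
gripper_force: 41.2
```

```bash
python3 thread.py
```

```text
[0.61731927 0.2755328  0.19226695] [-0.03451657  0.43759148 -0.16688622] 5.255094205664695 eye local [0.0148 0.1421] 0.1983
-30 0 [ -1.8 -43.2  -5.7] -0.002
-15 0 [ -1.7 -28.2  -5.7] -0.002
0 0 [ -1.7 -13.2  -3.5] -0.002
10 0 [-1.7 -3.2 -0.9] -0.002
20 0 [-1.7  6.8  1.8] -0.002
30 0 [-1.7 16.8  4.5] -0.002
43 0 [-1.6 29.8  8. ] -0.002
43 -4 [-1.6 29.8 12. ] -0.002
```

No contact and the peg is entering. Continue along it, then lower a little.

{"name": "drive_tool", "arguments": {"deltas": [[[-1.5,8,2,0],[-1.5,16,4,0],[-1.5,24,6.5,0],[-1.5,30,8,0],[-1.5,30,8,0]]]}}

```text
t: 11.55
tcp_pos: [0.646, 0.2668, 0.1836]
tool_rot: [0.787, 0.618, 0.0, 0.0]
force: [-0.4, -0.5, 0.6]
finger_gap: 0.057
gripper_force: 41.2
```

{"name": "drive_tool", "arguments": {"deltas": [[[0,0,2,0],[0,0,4,0],[0,0,4,0],[0,0,4,0]]]}}

```text
t: 11.88
tcp_pos: [0.6441, 0.2677, 0.1802]
tool_rot: [0.786, 0.618, -0.0, -0.0]
force: [0.3, 0.0, -0.0]
finger_gap: 0.055
gripper_force: 41.2
```

```bash
python3 thread.py
python3 - <<'E'
from h import *
s=vision.snapshot("scene")[:,:,::-1]; cv2.imwrite("pics/s8.png",s); h=cv2.cvtColor(s,cv2.COLOR_BGR2HSV)
k=cv2.inRange(h,(20,90,50),(35,255,255)); ys,xs=np.nonzero(k[150:300,350:480]); print(len(xs),xs.min()+350 if len(xs) else 0,xs.max()+350,ys.min()+150,ys.max()+150)
E
```

```text
[0.64407516 0.26768268 0.18019981] [ 0.32238768  0.01982491 -0.00940293] 4.676817153781196 eye local [0.0427 0.1407] 0.1862
-30 0 [ -0.4 -71.1 -17.7] -0.001
-15 0 [ -0.4 -56.1 -17.7] -0.001
0 0 [ -0.4 -41.1 -15.6] -0.001
10 0 [ -0.4 -31.1 -12.9] -0.001
20 0 [ -0.4 -21.1 -10.2] -0.001
30 0 [ -0.4 -11.1  -7.6] -0.001
43 0 [-0.3  1.9 -4.1] -0.001
43 -4 [-0.3  1.9 -0.1] -0.001
535 390 425 212 245
```

{"name": "drive_tool", "arguments": {"deltas": [[[0,0,2,0],[0,0,3.5,0],[0,0,3.5,0],[0,0,3.5,0]]]}}

```text
t: 12.27
tcp_pos: [0.6448, 0.2677, 0.1776]
tool_rot: [0.786, 0.618, 0.0, 0.0]
force: [-1.6, 0.9, 2.4]
finger_gap: 0.061
gripper_force: 41.7
```

Light upward contact (2.4 N) confirms that the tag rests on the peg. Release and rise.

{"name": "drive_tool", "arguments": {"deltas": [[[0,0,0,0],[0,0,0,0],[0,0,0,0],[0,0,0,0],[0,0,0,0]]], "jaw": 26}}

```text
t: 12.68
tcp_pos: [0.6446, 0.2674, 0.1766]
tool_rot: [0.786, 0.618, -0.0, -0.0]
force: [0.0, 0.2, 0.5]
finger_gap: 0.308
gripper_force: 0.0
```

{"name": "drive_tool", "arguments": {"deltas": [[[0,0,-10,0],[0,0,-25,0],[0,0,-45,0],[0,0,-80,0],[0,0,-115,0]]]}}

```text
t: 13.1
tcp_pos: [0.6438, 0.2672, 0.2924]
tool_rot: [0.786, 0.618, -0.001, -0.001]
force: [-0.2, 0.1, 0.2]
finger_gap: 0.303
gripper_force: 0.0
```

{"name": "drive_tool", "arguments": {"deltas": [[[0,0,0,0],[-30,-40,-10,0],[-60,-70,-10,0],[-60,-70,-10,0],[-60,-70,-10,0]]]}}

```text
t: 13.52
tcp_pos: [0.5595, 0.2247, 0.3029]
tool_rot: [0.786, 0.618, -0.001, -0.0]
force: [0.0, -0.0, -0.1]
finger_gap: 0.3
gripper_force: 0.0
```

Run:
```python
from h import *
p=np.array([.5697,.1418,-.2375]); S=manip.sense(); print(S["t"],S["tcp_pos"],S["force"])
def find(n,box,lo=(20,90,50),hi=(35,255,255)):
    s=vision.snapshot(n)[:,:,::-1].copy(); cv2.imwrite(f"pics/end_{n}.png",s); h=cv2.cvtColor(s,cv2.COLOR_BGR2HSV); x0,y0,x1,y1=box
    k=cv2.inRange(h,lo,hi)[y0:y1,x0:x1]; ys,xs=np.nonzero(k)
    print(n,len(xs),[xs.mean().round(1)+x0,ys.mean().round(1)+y0] if len(xs) else "",[xs.min()+x0,xs.max()+x0,ys.min()+y0,ys.max()+y0] if len(xs) else "")
find("scene",(370,170,470,300)); find("top",(90,120,240,240)); find("wrist",(0,0,560,420))
for x in (.045,.054):   # hanging tag, eye 7 mm under peg axis at local x
    z=.185+(.0654-x)*np.tan(np.radians(15))-.007
    P=T(p,[[x,.1408+a,z+b] for a in (-.03,.03) for b in (-.07,.042)]+[[x,.1408,z-.014]])
    print(x,[proj(n,P).round(0).tolist() for n in ("scene","top","wrist")])
# knob position
P=T(p,[lev(1.8),lev(1.8,.13,.085)]);print("knob",proj("top",P).round(0).tolist(), proj("scene",P).round(0).tolist())
```

```text
13.5167 [0.55950341 0.2246573  0.30292695] [ 0.04419346 -0.004639   -0.14748708]
scene 559 [np.float64(407.3), np.float64(226.5)] [np.int64(390), np.int64(425), np.int64(213), np.int64(243)]
top 317 [np.float64(149.6), np.float64(170.7)] [np.int64(139), np.int64(161), np.int64(158), np.int64(183)]
wrist 2910 [np.float64(358.2), np.float64(136.6)] [np.int64(261), np.int64(381), np.int64(95), np.int64(358)]
0.045 [[[389.0, 240.0], [399.0, 213.0], [413.0, 247.0], [426.0, 220.0], [407.0, 231.0]], [[163.0, 180.0], [150.0, 163.0], [137.0, 171.0], [121.0, 153.0], [143.0, 167.0]], [[341.0, 162.0], [368.0, 176.0], [344.0, 106.0], [374.0, 96.0], [354.0, 136.0]]]
0.054 [[[388.0, 244.0], [399.0, 217.0], [412.0, 251.0], [425.0, 224.0], [406.0, 234.0]], [[165.0, 176.0], [152.0, 159.0], [139.0, 167.0], [123.0, 149.0], [145.0, 163.0]], [[349.0, 162.0], [378.0, 176.0], [352.0, 106.0], [385.0, 96.0], [363.0, 135.0]]]
knob [[267.0, 242.0], [278.0, 263.0]] [[298.0, 190.0], [290.0, 195.0]]
```

The tag's scene outline (390–425, 213–243) matches the hanging prediction (389–426, 213–247). Wait briefly, check it is still, check the knob, then hand in.

{"name": "drive_tool", "arguments": {"deltas": [[[0,0,-20,0],[0,0,-20,0],[0,0,-20,0],[0,0,-20,0],[0,0,-20,0]]]}}

```text
t: 14.08
tcp_pos: [0.5625, 0.2258, 0.3208]
tool_rot: [0.786, 0.618, -0.001, -0.0]
force: [0.4, -0.6, -0.1]
finger_gap: 0.305
gripper_force: 0.0
```

Run:
```python
from h import *
s=vision.snapshot("scene")[:,:,::-1]; h=cv2.cvtColor(s,cv2.COLOR_BGR2HSV)
ys,xs=np.nonzero(cv2.inRange(h,(20,90,50),(35,255,255))[170:300,370:470]); print(len(xs),xs.mean()+370,ys.mean()+170)
ys,xs=np.nonzero(cv2.inRange(h,(0,0,0),(180,255,35))[175:215,280:345]); print("dark",len(xs),xs.mean()+280,ys.mean()+175)
d=cv2.absdiff(s,cv2.imread("pics/scene0.png")).max(2)[210:285,130:215]; print("jars diff px",(d>60).sum())
if 400<len(range(559)) : print(manip.sign_off())
```

```text
558 407.3046594982079 226.61111111111111
dark 105 297.65714285714284 196.1904761904762
jars diff px 0
the job is handed in; nothing more can be done
None
```

The job is handed in at about 14 s: the lever sits in the yellow-stud notch, the yellow tag hangs still on the peg, and the jars have not moved in the camera image.

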